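# Hold back the edge sander's belt tensioner

### The arm

A 6-joint arm with a two-finger parallel gripper is mounted at the origin on the work surface. World frame = base frame: x ahead of the robot, y to its left, z up, the work surface at z = 0. Lengths are in m, angles in rad, forces in N, time in s.
With the tool pointing down it reaches from about 0.275 to 0.975 m from the base axis. Payload 8.4 kg.
Tool frame: the origin (TCP) lies on the centre line of the jaws, within the pads' length; the fingertips stand 17 mm ahead of it and the grasp point (between the pads) lies 2 mm behind it; z points along the fingers, y is the line along which they close (so a half turn about z gives the same grasp; the last joint's range is limited). The gripper opens to 92 mm and grips with 3 to 60 N. Pads are 20 mm wide; open, the fingers measure 128 mm over their backs; the gripper's body (75 mm by 189 mm) begins 69 mm behind the grasp point.
Start: joints at [-1.229, 0.353, 1.633, -0, 1.155, -0.002], TCP at [0.211, -0.588, 0.232] pointing down, gripper open.
Joint ranges: [-2.63, 2.63], [-0.92, 2.1], [0.06, 2.66], [-1.3, 4.44], [0, 2.69], [-3.02, 3.02]. Speed limits (rad/s): [2.22, 2.22, 2.79, 3.14, 3.14, 3.14].

### API

Orientations are given as a unit quaternion [x, y, z, w].
In Python, from bench import * gives the robot as it stands.
- The arm moves only by the tool send_rows, never from a script. Its argument "commands" is a list of rows, each a list of 7 numbers: the shift along the tool's x, y, z as a fraction of full scale, then the turn, a rotation vector about the tool's x, y, z as a fraction of full scale, then the opening, from 0 (shut) to 1 (fully open). In form: [[tx, ty, tz, ax, ay, az, claw], ...]. A call has 1 to 20 rows; each row is the pose to reach, as a shift and turn from the pose commanded when the call began, along the tool's axes at that moment, turning the shorter way round; what a row does not reach only later rows make up. Full scale, the value 1, is 20 cm for a shift and 2 pi rad for a turn. A row lasts 1/10 s, in which the tool goes at most 50 mm and 8.59 degrees, less where a joint would pass 70% of its speed; a pose out of reach is approached as far as the arm can. A call with a number of a shift or a turn outside -1 to 1 is refused whole. A call with a gripper value outside its range is refused whole. The fingers move at their own pace and stop on an object; "grip_force" is the grip in N (left out, the last holds). Time passes only in rows, so rows that repeat a pose let the fingers close. It gives the time, the measured TCP pose, the force, the opening and the grip force at its end, in the units of the state.
- state(): the state, without advancing time (a new reading comes with each control period).
- read_camera(name): name is "scene" or "top"; returns (picture, depth): 400x640x3 uint8, blue, green, red; 400x640 float32, m along the optical axis (not along the pixel's ray), 0 where there is no reading.
- camera_model(name): a dict with "fov_y" (degrees; the focal length in pixels is half the picture's height over the tangent of half this angle, whatever the lens; pixels are square), "cx", "cy" (the principal point, pixels), "position" and "orientation" of the camera in the world. Camera axes: x right, y up, looking along -z (the intrinsics and any distortion apply to the point x, -y, -z); pixel columns grow to the right and rows downward; lengths in m; the calibration is good to about 2 mm. A picture is of the moment at which its call begins. camera_model takes no time and is no camera call.
- close_job(): hands the job in; it is judged then, once.
The state is a dict: "t": time; "q": joint angles; "joint_vel": joint speeds; "tau": joint torques, N m; "tool_pos": TCP position; "ee_rot": TCP orientation; "wrist_force": force on the tool from outside, world axes, zero at the start; "torque": the same for the moment, N m; "width": finger opening in m; "finger_force": force on a finger pad.
Only numpy, scipy, OpenCV 4.12 (cv2) and the standard library are available. Lean on these libraries where they do the work, as an engineer would, in place of code of your own. Each camera call takes 0.05 s, during which the arm holds its last target. There are 200 camera calls.

### The job

The belt is off the green edge sander and I am about to slip a new one on: take the wooden offcut that blocks the tensioner arm off the machine and put it in the yellow tray. Then push the sprung tensioner arm back by its red thumb plate, past the click of its ratchet and on to its end stop or nearly so, and finish while still holding it there with the spring compressed; do not let go or let it fall back onto the pawl. Leave the other things on the bench and on the machine where they are.

Things in the scene. Friction and masses are not known exactly. Their poses are not given: they have to be found in the camera images.
- sander: Green bench edge sander, fixed. Origin: centre of the underside of its base plate, 320 (x) x 280 (y) x 20 mm. In its frame the tensioner arm lies on the +y half; on the -y side stand a gearbox (x -90 to 60, y -130 to -50, its top 42 mm above the bench), a black drive drum on it (60 mm across, at x -45, y -100, top 92 mm above the bench) and a grey motor (top 84 mm).
- tensioner (a joint): Angle (rad) of the sprung tensioner arm about its upright pivot. 0: rest, arm along the sander's -x from the pivot; grows to 0.70 (end stop) as the thumb plate is pushed to the sander's -y (counter-clockwise from above). The spring pushes back with 3 N at the plate at 0, 9 N at 0.70, more just before the click at about 0.39. Let go then, it falls back on the pawl at 0.38.
- pivot (a point): Point on the upright pivot axis of the tensioner arm, 72 mm above the bench, at x 60, y 85 mm in the sander's frame.
- thumb_plate (a point): Centre of the red upright thumb plate at the arm's free end, 157.5 mm from the pivot axis, 72 mm above the bench. It is 45 mm long (along the arm), 10 mm thick, from 46 to 98 mm above the bench, and turns with the arm: x axis along the arm towards the pivot, pushed along its -y. The arm's bar below it is 24 mm wide, from 40 to 50 mm above the bench.
- idler (a point): Centre of the black idler drum on the arm, 105 mm from the pivot axis: 40 mm across, upright, its top 90 mm above the bench (93 with its steel cap).
- pawl (a joint): Travel (m) of the orange pawl slider on the far side of the pivot: 0 with its nose in, up to about 0.006 while the arm's brass tooth lifts it, and back to 0 with a click when the tooth has passed. It works by itself.
- offcut_center (a point): Centre of the loose pine offcut, 70 (x) x 44 (y) x 60 (z, upright) mm, about 0.1 kg, standing on the sander's deck between the tensioner arm and the drive drum, where it blocks the arm.
- tray: Yellow open tray for offcuts, fixed, 170 (x) x 130 (y) x 45 mm high outside, walls and floor 5 mm. Origin: centre of its underside. It stands on one side of the sander; a blue divided screw organiser of the same size stands on the other.
- organiser: Blue divided screw organiser, fixed, 170 x 130 x 45 mm; leave alone. Origin: centre of its underside.
- wrench: Loose steel wrench, 100 mm long, flat along the front edge of the sander's deck; bystander.
- screwdriver: Loose screwdriver, 190 mm long, lying on the bench to the left; bystander.
- glue: White glue bottle, 56 mm across, 160 mm tall; origin at its underside; bystander.
- jar: Jar, 64 mm across, 80 mm tall; origin at its underside; bystander.
- sand_block: Cork sanding block 90 x 50 x 36 mm; origin at its underside; bystander.
- tape: Yellow round tape measure, 68 mm across, 33 mm high; origin at its underside; bystander.
Not all that is in view belongs to the job. Of the things that look like the part that bears offcut_center, the largest one is meant. Leave any turquoise look-alike of the tray alone.

How it is judged:
By the outcome, as a careful person would: the job done as asked, in the order asked, and still so for the second after the job is handed in, while the arm keeps its last pose, push and grip.
It also fails if it takes over 61 s, if anything falls off the work surface, if the arm or the gripper's body presses on something with over 40 N, if the wrist force passes 120 N, or if a joint passes its speed limit or range.

## Working session

There is one attempt and no reset: what is moved stays moved. The work goes in short steps, Python scripts to look and compute and a tool call to move; the robot and the scene stay as the last step left them, time stands still between calls to the robot, and variables do not carry over. Pictures are saved under pics/ and viewed, at most 10 in all, crops included, and the job is handed in when it is done.

Besides the shell and the picture viewer there is one more tool, called after "Emit:" as name(argument=value, ...) on one line, values as JSON. send_rows: Moves the arm, as the interface text tells. Its arguments: {"type":"object","properties":{"commands":{"type":"array","items":{"type":"array","items":{"type":"number"}}},"grip_force":{"type":"number"}},"required":["commands"]}

```bash
mkdir -p pics
cat > h.py <<'E'
from bench import *
import numpy as np, cv2
from scipy.spatial.transform import Rotation as R
def grab(n):
    im,d=read_camera(n); return im,d,camera_model(n)
def ray(m,u,v):
    f=200/np.tan(np.radians(m['fov_y'])/2)
    d=np.stack([(np.asarray(u)-m['cx'])/f,-(np.asarray(v)-m['cy'])/f,-np.ones(np.shape(u))],-1)
    return R.from_quat(m['orientation']).apply(d.reshape(-1,3)).reshape(d.shape)
def cloud(d,m):
    v,u=np.mgrid[0:d.shape[0],0:d.shape[1]]
    return np.array(m['position'])+ray(m,u,v)*d[...,None]
def plane(m,u,v,z):
    r=ray(m,u,v);p=np.array(m['position']);return p+r*((z-p[2])/r[...,2])[...,None]
E
python3 - <<'E'
from h import *
for n in('top','scene'):
    im,d,m=grab(n); cv2.imwrite(f'pics/{n}0.png',im); print(m); np.save(f'{n}0.npy',d)
print(state())
E
```

```text
{'fov_y': 56.97631992673299, 'cx': 320.7686032702859, 'cy': 200.6914812305182, 'position': array([0.29815869, 0.09677303, 1.41009156]), 'orientation': array([ 0.05784142, -0.05514706, -0.70151384,  0.70816065])}
{'fov_y': 48.45875086551833, 'cx': 319.7417518144093, 'cy': 205.03582614119333, 'position': array([ 1.05832018, -0.32630432,  1.11597963]), 'orientation': array([0.25749682, 0.12366052, 0.40408703, 0.86897476])}
{'t': 0.1, 'q': array([-1.22943041e+00,  3.53612437e-01,  1.63403731e+00,  1.12121773e-05,
        1.15521856e+00, -2.42853452e-03]), 'joint_vel': array([-1.33198184e-05, -2.24090646e-03, -1.55020977e-03,  8.52010316e-04,
        4.01535733e-04,  2.06024010e-05]), 'tau': array([ 7.49695319e-04, -5.94902480e+01, -3.34931231e+01,  6.98781176e-02,
        1.84257526e-02,  4.44092922e-07]), 'tool_pos': array([ 0.21050889, -0.58803359,  0.23092742]), 'ee_rot': array([ 9.85262203e-01,  1.71049653e-01, -1.02520945e-04, -6.29554062e-04]), 'wrist_force': array([ 0.221461  , -0.05532689, -0.43532637]), 'torque': array([-0.01160625,  0.01752728,  0.00746164]), 'finger_force': 0.0, 'width': 0.0919171709242974}
```

View pics/top0.png

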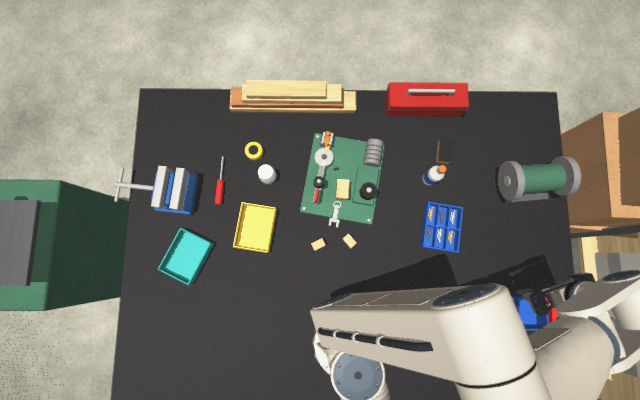

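View pics/scene0.png

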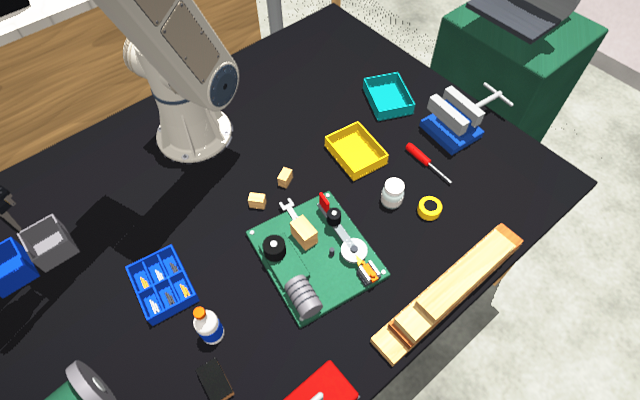

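The top view has +x up and +y left. The sander is at about (343,178), with the pivot at (324,157), red plate at (317,195), offcut at (343,188), drum at (368,190) and yellow tray at (256,228). The two small blocks at (318,244) and (349,241) are decoys.

Run:
```python
from h import *
def load(n): 
    return cv2.imread(f'pics/{n}0.png'),np.load(f'{n}0.npy'),camera_model(n)
for n,box in(('top',(290,120,400,240)),('scene',(235,180,400,330))):
    im,d,m=load(n);P=cloud(d,m);hsv=cv2.cvtColor(im,cv2.COLOR_BGR2HSV)
    H,S,V=[hsv[...,i].astype(int) for i in range(3)]
    x0,y0,x1,y1=box; roi=np.zeros(H.shape,bool);roi[y0:y1,x0:x1]=1
    def rep(name,mask,zlo,zhi):
        k=mask&(d>0)&(P[...,2]>zlo)&(P[...,2]<zhi)
        q=P[k]
        if len(q)<5: print(n,name,len(q));return
        (c,s,a)=cv2.minAreaRect(q[:,:2].astype(np.float32))
        print(n,name,len(q),'mean',q.mean(0).round(4),'rect',np.round(c,4),np.round(s,4),round(a,1),'z',np.percentile(q[:,2],[5,95]).round(3))
    rep('deck',roi&(H>60)&(H<90)&(S>80),0.01,0.03)
    rep('offcut',roi&(H>10)&(H<28)&(S>50),0.074,0.09)
    rep('red',roi&((H<6)|(H>174))&(S>150),0.085,0.11)
    rep('blackdrums',roi&(V<60),0.08,0.1)
    k=roi&(d>0)
    rep('all>0.086',k,0.086,0.1)
    nt=(H>22)&(H<35)&(S>150)
    t=np.zeros(H.shape,bool)
    if n=='top': t[190:260,225:290]=1
    else: t[115:185,315:395]=1
    rep('tray rim',t&nt,0.038,0.055); rep('tray floor',t&nt,0.0,0.015)
    cv2.imwrite(f'pics/{n}c.png',cv2.resize(im[y0:y1,x0:x1],None,fx=4.8,fy=4.8,interpolation=cv2.INTER_CUBIC) if n=='top' else cv2.resize(im[y0:y1,x0:x1],None,fx=4,fy=4,interpolation=cv2.INTER_CUBIC))
```

```text
top deck 3204 mean [0.6003 0.0377 0.0208] rect [0.6145 0.0207] [0.2787 0.3196] 80.4 z [0.016 0.026]
top offcut 223 mean [0.5597 0.0256 0.0808] rect [0.5609 0.0253] [0.0435 0.07  ] 86.2 z [0.077 0.085]
top red 23 mean [0.5315 0.12   0.0977] rect [0.5322 0.12  ] [0.0061 0.0401] 81.2 z [0.091 0.103]
top blackdrums 101 mean [ 0.5499 -0.0524  0.0881] rect [0.558 0.015] [0.2204 0.0521] 84.8 z [0.083 0.093]
top all>0.086 312 mean [ 0.5711 -0.0021  0.0905] rect [0.6201 0.0159] [0.1995 0.2374] 4.0 z [0.086 0.098]
top tray rim 113 mean [0.4156 0.3573 0.0446] rect [0.4189 0.3507] [0.1299 0.1691] 81.3 z [0.039 0.051]
top tray floor 56 mean [0.3964 0.3618 0.0073] rect [0.4169 0.3496] [0.1261 0.1659] 81.5 z [0.002 0.013]
scene deck 5685 mean [0.6299 0.0185 0.0189] rect [0.6145 0.0198] [0.2808 0.3233] 80.5 z [0.015 0.023]
scene offcut 68 mean [0.6811 0.0185 0.0783] rect [0.7216 0.022 ] [0.0456 0.3895] 89.8 z [0.074 0.084]
scene red 64 mean [0.5353 0.1177 0.095 ] rect [0.5397 0.1173] [0.0123 0.0578] 74.8 z [0.087 0.1  ]
scene blackdrums 359 mean [ 0.5623 -0.0448  0.0868] rect [0.5742 0.0114] [0.229  0.0582] 77.3 z [0.083 0.091]
scene all>0.086 464 mean [0.567  0.01   0.0895] rect [0.7083 0.0164] [0.3927 0.2314] 0.6 z [0.086 0.096]
scene tray rim 261 mean [0.4232 0.3459 0.0433] rect [0.418  0.3488] [0.1329 0.1749] 81.9 z [0.039 0.047]
scene tray floor 1208 mean [0.4111 0.3595 0.0052] rect [0.4046 0.3648] [0.16   0.2066] 81.6 z [0.001 0.012]
```

View pics/topc.png

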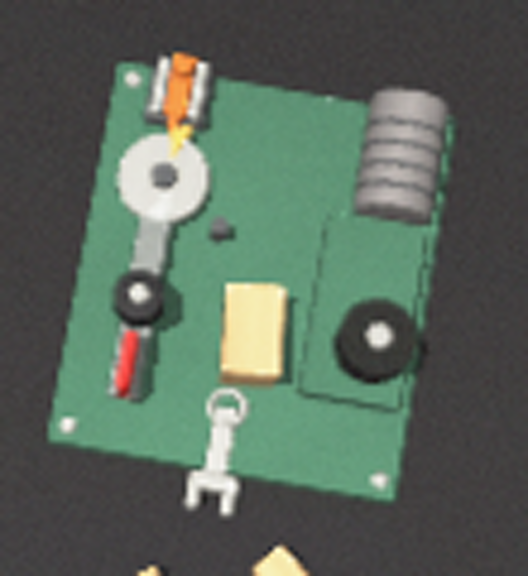

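View pics/scenec.png

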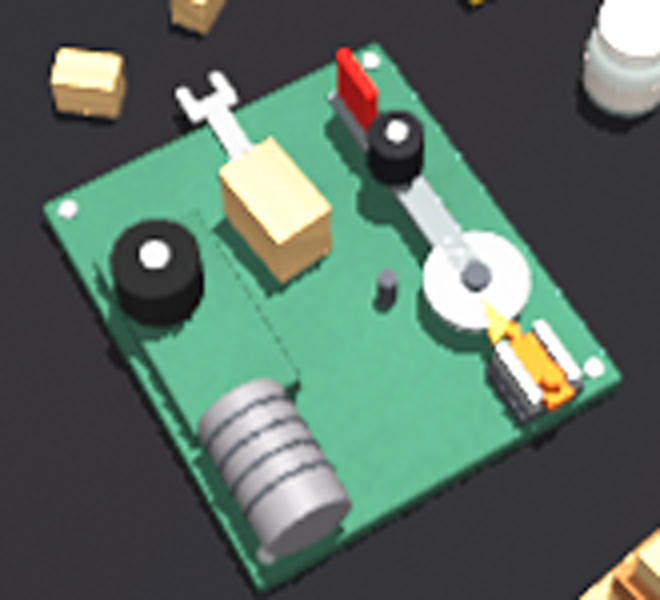

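Everything fits the given sizes: the sander is at (0.6145, 0.020) with yaw -9.6°, and the plate's predicted position (0.533, 0.120) matches the red blob. The offcut is at (0.5605, 0.025) with yaw about -4°, and the tray at (0.418, 0.350). I'll move over the offcut now.

Emit:
send_rows(commands=[[0.89,-0.76,0,0,0,0,0.74],[0.89,-0.76,0,0,0,0,0.74],[0.89,-0.76,0,0,0,0,0.74],[0.89,-0.76,0,0,0,0,0.74],[0.89,-0.76,0,0,0,0,0.74],[0.89,-0.76,0,0,0,0,0.74]])

```text
t: 0.7
tool_pos: [0.3282, -0.3819, 0.2314]
ee_rot: [0.985, 0.173, 0.0, -0.001]
wrist_force: [0.5, -0.6, 0.7]
width: 0.0679
finger_force: 0.0
```

Emit:
send_rows(commands=[[0.89,-0.76,0,0,0,0,0.74],[0.89,-0.76,0,0,0,0,0.74],[0.89,-0.76,0,0,0,0,0.74],[0.89,-0.76,0,0,0,0,0.74],[0.89,-0.76,0,0,0,0,0.74],[0.89,-0.76,0,0,0,0,0.74]])

```text
t: 1.3
tool_pos: [0.4449, -0.1799, 0.2315]
ee_rot: [0.985, 0.173, 0.0, -0.0]
wrist_force: [-0.1, -0.5, 0.3]
width: 0.0681
finger_force: 0.0
```

Emit:
send_rows(commands=[[0.89,-0.76,0,0,0,0.0653,0.74],[0.89,-0.76,0,0,0,0.0653,0.74],[0.89,-0.76,0,0,0,0.0653,0.74],[0.89,-0.76,0,0,0,0.0653,0.74],[0.89,-0.76,0,0,0,0.0653,0.74],[0.89,-0.76,0,0,0,0.0653,0.74],[0.89,-0.76,0,0,0,0.0653,0.74],[0.89,-0.76,0,0,0,0.0653,0.74]])

```text
t: 2.1
tool_pos: [0.5591, 0.0193, 0.2312]
ee_rot: [0.999, -0.034, -0.001, 0.0]
wrist_force: [0.2, 0.1, 0.4]
width: 0.0678
finger_force: 0.0
```

Emit:
send_rows(commands=[[0.005,-0.03,0.2,0,0,0,0.74],[0.005,-0.03,0.4,0,0,0,0.74],[0.005,-0.03,0.55,0,0,0,0.74],[0.005,-0.03,0.65,0,0,0,0.74],[0.005,-0.03,0.75,0,0,0,0.74],[0.005,-0.03,0.83,0,0,0,0.74],[0.005,-0.03,0.83,0,0,0,0.74]])

```text
t: 2.8
tool_pos: [0.5591, 0.0249, 0.0638]
ee_rot: [0.999, -0.034, -0.002, 0.0]
wrist_force: [-0.5, 0.3, -0.0]
width: 0.0676
finger_force: 0.0
```

Emit:
send_rows(commands=[[0,0,0,0,0,0,0.4],[0,0,0,0,0,0,0.4],[0,0,0,0,0,0,0.4],[0,0,0,0,0,0,0.4],[0,0,0,0,0,0,0.4],[0,0,0,0,0,0,0.4]], grip_force=20)

```text
t: 3.4
tool_pos: [0.5617, 0.0265, 0.0666]
ee_rot: [0.999, -0.033, 0.001, 0.0]
wrist_force: [-1.5, -2.7, 6.8]
width: 0.0438
finger_force: 20.0
```

Emit:
send_rows(commands=[[0,0,-0.1,0,0,0,0.4],[0,0,-0.25,0,0,0,0.4],[0,0,-0.45,0,0,0,0.4],[0,0,-0.7,0,0,0,0.4],[0,0,-0.7,0,0,0,0.4],[0,0,-0.7,0,0,0,0.4]])

```text
t: 4.0
tool_pos: [0.5618, 0.027, 0.2069]
ee_rot: [0.999, -0.033, 0.002, -0.0]
wrist_force: [-0.3, -0.5, -1.5]
width: 0.0437
finger_force: 20.0
```

Emit:
send_rows(commands=[[-0.1,-0.2,0,0,0,0,0.4],[-0.2,-0.4,0,0,0,0,0.4],[-0.3,-0.6,0,0,0,0,0.4],[-0.41,-0.78,0,0,0,0,0.4],[-0.41,-0.78,0,0,0,0,0.4]])

```text
t: 4.5
tool_pos: [0.4864, 0.191, 0.2037]
ee_rot: [1.0, -0.031, -0.002, 0.0]
wrist_force: [-0.2, -1.3, -2.0]
width: 0.0437
finger_force: 20.0
```

Emit:
send_rows(commands=[[-0.1,-0.2,0,0,0,0.013,0.4],[-0.2,-0.4,0,0,0,0.013,0.4],[-0.3,-0.6,0,0,0,0.013,0.4],[-0.41,-0.78,0,0,0,0.013,0.4],[-0.41,-0.78,0,0,0,0.013,0.4],[-0.41,-0.78,0,0,0,0.013,0.4]])

```text
t: 5.1
tool_pos: [0.4175, 0.3486, 0.2042]
ee_rot: [0.997, -0.073, -0.001, 0.001]
wrist_force: [-0.9, -0.9, -0.5]
width: 0.0439
finger_force: 20.0
```

Emit:
send_rows(commands=[[0,0,0.2,0,0,0,0.4],[0,0,0.4,0,0,0,0.4],[0,0,0.55,0,0,0,0.4],[0,0,0.65,0,0,0,0.4],[0,0,0.7,0,0,0,0.4],[0,0,0.73,0,0,0,0.4],[0,0,0.75,0,0,0,0.4],[0,0,0.75,0,0,0,0.4],[0,0,0.75,0,0,0,0.4]])

```text
t: 6.0
tool_pos: [0.4187, 0.3493, 0.0564]
ee_rot: [0.997, -0.074, 0.0, -0.0]
wrist_force: [-0.2, -0.1, -1.6]
width: 0.044
finger_force: 20.0
```

Emit:
send_rows(commands=[[0,0,0.01,0,0,0,0.4],[0,0,0.015,0,0,0,0.4],[0,0,0.02,0,0,0,0.4],[0,0,0.02,0,0,0,0.4],[0,0,0.02,0,0,0,0.4]])

```text
t: 6.5
tool_pos: [0.4183, 0.3492, 0.0517]
ee_rot: [0.997, -0.074, 0.0, -0.0]
wrist_force: [-0.6, -0.4, -0.2]
width: 0.0437
finger_force: 20.0
```

Emit:
send_rows(commands=[[0,0,0,0,0,0,0.68],[0,0,0,0,0,0,0.68],[0,0,0,0,0,0,0.68],[0,0,0,0,0,0,0.68],[0,0,0,0,0,0,0.68],[0,0,-0.1,0,0,0,0.68],[0,0,-0.25,0,0,0,0.68],[0,0,-0.5,0,0,0,0.68],[0,0,-0.75,0,0,0,0.68],[0,0,-0.75,0,0,0,0.68],[0,0,-0.75,0,0,0,0.68]])

```text
t: 7.6
tool_pos: [0.4187, 0.3494, 0.2028]
ee_rot: [0.997, -0.074, 0.001, -0.001]
wrist_force: [-0.7, -0.2, -0.8]
width: 0.0625
finger_force: 0.0
```

Run:
```python
from h import *
im,d,m=grab('scene'); cv2.imwrite('pics/s1.png',im)
P=cloud(d,m); h=cv2.cvtColor(im,cv2.COLOR_BGR2HSV).astype(int)
H,S=h[...,0],h[...,1]
r=np.zeros(H.shape,bool); r[180:330,235:400]=1
q=P[r&((H<6)|(H>174))&(S>150)&(P[...,2]>.087)]; print('red',q.mean(0))
s=state();print(s['tool_pos'],s['ee_rot'],s['q'])
# plate / tool targets
c=np.array([.6145,.0203]);yw=np.radians(-9.6)
Rm=lambda a:np.array([[np.cos(a),-np.sin(a)],[np.sin(a),np.cos(a)]])
pv=c+Rm(yw)@[.06,.085]
T=R.from_quat(s['ee_rot']).as_matrix()
for th in(0,.7):
    print(th,pv+Rm(yw+th)@[-.1575,0])
pl=np.r_[pv+Rm(yw)@[-.1575,0],s['tool_pos'][2]]
print('tool shift',T.T@(pl-s['tool_pos'])/.2)
```

```text
red [0.53470512 0.11779855 0.09491731]
[0.41789853 0.34875069 0.20121478] [ 9.97255292e-01 -7.40397023e-02 -6.46925396e-05  4.31457898e-05] [6.92673465e-01 2.61009463e-01 1.83698396e+00 3.19650874e-05
 1.04375228e+00 2.41166874e+00]
0 [0.53254073 0.12036962]
0.7 [0.55213834 0.01414956]
tool shift [7.35554998e-01 1.04473801e+00 9.70369355e-06]
```

View pics/s1.png

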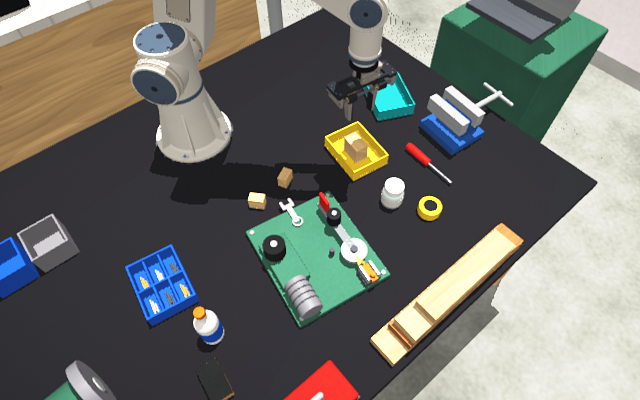

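The offcut stands in the yellow tray at about (357,148), and the wrench and small blocks haven't moved. Next is the plate.

Emit:
send_rows(commands=[[0.18,0.25,0,0,0,0.003,0.45],[0.36,0.5,0,0,0,0.003,0.45],[0.54,0.75,0,0,0,0.003,0.45],[0.735,1.0,0,0,0,0.003,0.45],[0.735,1.0,0,0,0,0.003,0.45],[0.735,1.0,0,0,0,0.003,0.45]])

```text
t: 8.25
tool_pos: [0.5351, 0.1248, 0.1995]
ee_rot: [0.996, -0.086, -0.001, 0.001]
wrist_force: [0.4, 0.9, -0.9]
width: 0.0413
finger_force: 0.0
```

Emit:
send_rows(commands=[[0,0.045,0,0,0,0,0.45],[0,0.045,0.1,0,0,0,0.45],[0,0.045,0.2,0,0,0,0.45],[0,0.045,0.2,0,0,0,0.45],[0,0.045,0.2,0,0,0,0.45]])

```text
t: 8.75
tool_pos: [0.5315, 0.1213, 0.161]
ee_rot: [0.997, -0.083, -0.001, 0.0]
wrist_force: [-0.2, -0.4, 0.3]
width: 0.0413
finger_force: 0.0
```

Run:
```python
from h import *
s=state();T=R.from_quat(s['ee_rot']).as_matrix();p=np.array([.5326,.1204,.074])
print(s['tool_pos'],s['ee_rot'],T.T@(p-s['tool_pos'])/.2, 2*np.degrees(np.arctan2(s['ee_rot'][1],s['ee_rot'][0])))
```

```text
[0.5314649  0.12125159 0.16103138] [ 9.96568385e-01 -8.27661964e-02 -1.06480276e-03  2.77154855e-04] [0.00720372 0.0029463  0.43514517] -9.495175058112897
```

Emit:
send_rows(commands=[[0.007,0.003,0.1,0,0,0,0.45],[0.007,0.003,0.2,0,0,0,0.45],[0.007,0.003,0.3,0,0,0,0.45],[0.007,0.003,0.38,0,0,0,0.45],[0.007,0.003,0.43,0,0,0,0.45],[0.007,0.003,0.43,0,0,0,0.45],[0.007,0.003,0.43,0,0,0,0.45]])

```text
t: 9.45
tool_pos: [0.5343, 0.1201, 0.0763]
ee_rot: [0.997, -0.083, 0.0, -0.0]
wrist_force: [-0.1, -0.0, -1.0]
width: 0.0416
finger_force: 0.0
```

Emit:
send_rows(commands=[[0,0,0,0,0,0,0.0],[0,0,0,0,0,0,0.0],[0,0,0,0,0,0,0.0],[0,0,0,0,0,0,0.0],[0,0,0,0,0,0,0.0],[0,0,0,0,0,0,0.0],[0,0,0,0,0,0,0.0]], grip_force=30)

```text
t: 10.15
tool_pos: [0.5341, 0.1201, 0.0759]
ee_rot: [0.997, -0.083, 0.0, -0.0]
wrist_force: [-0.7, 4.5, 5.2]
width: 0.0096
finger_force: 30.0
```

Run:
```python
from h import *
s=state();print(s['tool_pos'],s['ee_rot'],s['wrist_force'],s['width'])
T=R.from_quat(s['ee_rot']).as_matrix()
c=np.array([.6145,.0203]);yw=np.radians(-9.6)
Rm=lambda a:np.array([[np.cos(a),-np.sin(a)],[np.sin(a),np.cos(a)]])
pv=c+Rm(yw)@[.06,.085]; t=s['tool_pos'][:2]; v=pv-t
print('pivot',pv,'r',np.hypot(*v),'angle off',np.arctan2(v[1],v[0])-yw)
for th in np.arange(.05,.75,.05):
    n=pv+Rm(th)@(t-pv)
    a=T.T@np.r_[n-t,0]/.2
    print(round(th,2),a[:2].round(3),round(-th/2/np.pi,4))
```

```text
[0.53408406 0.12014194 0.07588348] [ 9.96510815e-01 -8.34630238e-02  2.22851471e-04 -2.62929743e-04] [-0.72023429  4.53714937  5.19821817] 0.009612280393614229
pivot [0.68783511 0.09410354] r 0.1559403162849715 angle off -0.00021093932278085092
0.05 [0.001 0.039] -0.008
0.1 [0.004 0.078] -0.0159
0.15 [0.009 0.117] -0.0239
0.2 [0.015 0.155] -0.0318
0.25 [0.024 0.193] -0.0398
0.3 [0.035 0.23 ] -0.0477
0.35 [0.047 0.267] -0.0557
0.4 [0.061 0.304] -0.0637
0.45 [0.077 0.339] -0.0716
0.5 [0.095 0.374] -0.0796
0.55 [0.115 0.408] -0.0875
0.6 [0.136 0.44 ] -0.0955
0.65 [0.159 0.472] -0.1035
0.7 [0.183 0.502] -0.1114
```

Emit:
send_rows(commands=[[0.001,0.039,0,0,0,-0.008,0],[0.004,0.078,0,0,0,-0.016,0],[0.009,0.117,0,0,0,-0.024,0],[0.015,0.155,0,0,0,-0.032,0],[0.024,0.193,0,0,0,-0.04,0],[0.035,0.23,0,0,0,-0.048,0],[0.047,0.267,0,0,0,-0.056,0],[0.061,0.304,0,0,0,-0.064,0],[0.077,0.339,0,0,0,-0.072,0],[0.095,0.374,0,0,0,-0.08,0],[0.115,0.408,0,0,0,-0.0875,0],[0.136,0.44,0,0,0,-0.0955,0],[0.136,0.44,0,0,0,-0.0955,0],[0.136,0.44,0,0,0,-0.0955,0]])

```text
t: 11.55
tool_pos: [0.5462, 0.0292, 0.0758]
ee_rot: [0.977, 0.215, 0.0, -0.001]
wrist_force: [-1.6, 8.6, 5.6]
width: 0.0098
finger_force: 30.0
```

```bash
cat > arc.py <<'E'
from h import *
s=state();print(s['tool_pos'],s['ee_rot'],s['wrist_force'],s['torque'],s['width'])
T=R.from_quat(s['ee_rot']).as_matrix()
c=np.array([.6145,.0203]);yw=np.radians(-9.6)
Rm=lambda a:np.array([[np.cos(a),-np.sin(a)],[np.sin(a),np.cos(a)]])
pv=c+Rm(yw)@[.06,.085]; t=s['tool_pos'][:2]; v=pv-t
print('r',np.hypot(*v),'pos angle',np.arctan2(v[1],v[0])-yw,'tool angle',2*np.arctan2(s['ee_rot'][1],s['ee_rot'][0])-yw)
for th in(.02,.04,.06,.08,.1):
    n=pv+Rm(th)@(t-pv)
    print(th,(T.T@np.r_[n-t,0]/.2)[:2].round(3),round(-th/2/np.pi,4))
E
python3 arc.py
```

```text
[0.54623355 0.02922306 0.07584402] [ 9.76723505e-01  2.14501146e-01  2.64325843e-04 -6.19558446e-04] [-1.61279563  8.60837805  5.5844862 ] [ 1.24279133  0.1338293  -0.02386795] 0.009837156699248981
r 0.1557577530031879 pos angle 0.5971957931193399 tool angle 0.5999138259931303
0.02 [0.    0.016] -0.0032
0.04 [0.001 0.031] -0.0064
0.06 [0.001 0.047] -0.0095
0.08 [0.002 0.062] -0.0127
0.1 [0.004 0.078] -0.0159
```

Past the click at 0.60 rad, still gripped, with 8.6 N of spring force. I'll continue to 0.69.

Emit:
send_rows(commands=[[0,0.016,0,0,0,-0.003,0],[0.001,0.031,0,0,0,-0.006,0],[0.001,0.047,0,0,0,-0.0095,0],[0.002,0.062,0,0,0,-0.0127,0],[0.003,0.072,0,0,0,-0.0145,0],[0.003,0.072,0,0,0,-0.0145,0],[0.003,0.072,0,0,0,-0.0145,0]])

```text
t: 12.25
tool_pos: [0.5527, 0.0167, 0.0759]
ee_rot: [0.966, 0.259, 0.0, -0.001]
wrist_force: [-1.2, 8.2, 5.7]
width: 0.01
finger_force: 30.0
```

```bash
python3 arc.py
python3 - <<'E'
from h import *
im,d,m=grab('scene'); cv2.imwrite('pics/s2.png',cv2.resize(im[100:340,230:450],None,fx=2.4,fy=2.4))
E
```

```text
[0.55272565 0.01670713 0.07585279] [ 9.65932168e-01  2.58794248e-01  2.64264668e-04 -7.17094515e-04] [-1.15147964  8.24297908  5.70677914] [1.30293803 0.15708909 0.01883772] 0.009963344112591943
r 0.15570732213822483 pos angle 0.6877627845780518 tool angle 0.691099197565002
0.02 [0.    0.016] -0.0032
0.04 [0.001 0.031] -0.0064
0.06 [0.001 0.047] -0.0095
0.08 [0.002 0.062] -0.0127
0.1 [0.004 0.078] -0.0159
```

View pics/s2.png

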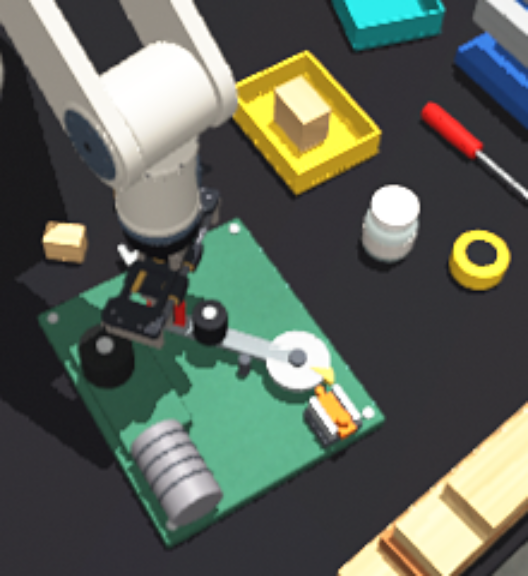

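The arm is swung almost to the stop post, with the plate held in the jaws and the offcut in the tray. One small nudge onto the stop remains.

Emit:
send_rows(commands=[[0,0.005,0,0,0,-0.001,0],[0,0.01,0,0,0,-0.002,0],[0,0.01,0,0,0,-0.002,0],[0,0.01,0,0,0,-0.002,0],[0,0.01,0,0,0,-0.002,0]])

```text
t: 12.8
tool_pos: [0.5535, 0.0154, 0.0758]
ee_rot: [0.964, 0.265, 0.0, -0.001]
wrist_force: [-1.9, 12.0, 5.6]
width: 0.0094
finger_force: 30.0
```

```bash
python3 arc.py | head -2; python3 -c "
from bench import *
print(close_job())"
```

```text
[0.55348741 0.0153573  0.07584554] [ 9.64324720e-01  2.64720298e-01  1.57376373e-04 -9.86838208e-04] [-1.94571356 11.96815969  5.61943676] [ 1.61135246  0.22106133 -0.11811306] 0.009401709168973114
r 0.15572499311486968 pos angle 0.6977158215059472 tool angle 0.7033796050374128
the job is handed in; nothing more can be done
None
```

The offcut is in the yellow tray, and the tensioner arm is past its click and held by the thumb plate at about 0.70 rad, on or nearly on its end stop, with the spring compressed; I handed the job in at about 12.8 s, and the result was not reported back.

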